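# Fill the charging dock with live packs and switch it on

### The job

Fill every empty well of the grey charging dock with a live spare battery pack, upright and fully down, leaving the packs already in the dock where they are. The spares look alike, but one or two are gutted shells that are clearly lighter: lift every spare to find out, put all the gutted ones in the blue bin, and leave any surplus live ones standing on the bench. When the dock is full and the gutted packs are binned, push the yellow charge lever all the way over to its stop; do not disturb the meter or the beaker.

Things in the scene. Friction and masses are not known exactly. Their poses are not given: they have to be found in the camera images.
- dock: grey open charging dock, fixed, 182 (x) x 210 (y) mm, rim 38 mm high, six wells in 2 rows (along x) by 3 (along y), divided by 6 mm walls 33 mm high; origin at the centre of its underside, on the bench
- well_1 (a point): centre of the inner floor (6 mm above the bench) of one dock well, 82 (x) x 62 (y) mm inside, so a pack turned like the dock (or half a turn from it) has 6 mm play on each side; axes as the dock's
- well_2 (a point): centre of the inner floor (6 mm above the bench) of one dock well, 82 (x) x 62 (y) mm inside, so a pack turned like the dock (or half a turn from it) has 6 mm play on each side; axes as the dock's
- well_3 (a point): centre of the inner floor (6 mm above the bench) of one dock well, 82 (x) x 62 (y) mm inside, so a pack turned like the dock (or half a turn from it) has 6 mm play on each side; axes as the dock's
- well_4 (a point): centre of the inner floor (6 mm above the bench) of one dock well, 82 (x) x 62 (y) mm inside, so a pack turned like the dock (or half a turn from it) has 6 mm play on each side; axes as the dock's
- well_5 (a point): centre of the inner floor (6 mm above the bench) of one dock well, 82 (x) x 62 (y) mm inside, so a pack turned like the dock (or half a turn from it) has 6 mm play on each side; axes as the dock's
- well_6 (a point): centre of the inner floor (6 mm above the bench) of one dock well, 82 (x) x 62 (y) mm inside, so a pack turned like the dock (or half a turn from it) has 6 mm play on each side; axes as the dock's
- docked_1: red plastic pack 70 (x) x 50 (y) x 60 mm high, with a black grip rib on top along its x, 60 long x 20 thick (y), from 58 to 100 mm above the underside; origin at the centre of the underside, z up; foot-heavy; a half turn looks the same. Stands in well_1 from the start; None if that well is empty. About 0.55 kg.
- docked_2: red plastic pack 70 (x) x 50 (y) x 60 mm high, with a black grip rib on top along its x, 60 long x 20 thick (y), from 58 to 100 mm above the underside; origin at the centre of the underside, z up; foot-heavy; a half turn looks the same. Stands in well_2 from the start; None if that well is empty. About 0.55 kg.
- docked_3: red plastic pack 70 (x) x 50 (y) x 60 mm high, with a black grip rib on top along its x, 60 long x 20 thick (y), from 58 to 100 mm above the underside; origin at the centre of the underside, z up; foot-heavy; a half turn looks the same. Stands in well_3 from the start; None if that well is empty. About 0.55 kg.
- docked_4: red plastic pack 70 (x) x 50 (y) x 60 mm high, with a black grip rib on top along its x, 60 long x 20 thick (y), from 58 to 100 mm above the underside; origin at the centre of the underside, z up; foot-heavy; a half turn looks the same. Stands in well_4 from the start; None if that well is empty. About 0.55 kg.
- docked_5: red plastic pack 70 (x) x 50 (y) x 60 mm high, with a black grip rib on top along its x, 60 long x 20 thick (y), from 58 to 100 mm above the underside; origin at the centre of the underside, z up; foot-heavy; a half turn looks the same. Stands in well_5 from the start; None if that well is empty. About 0.55 kg.
- docked_6: red plastic pack 70 (x) x 50 (y) x 60 mm high, with a black grip rib on top along its x, 60 long x 20 thick (y), from 58 to 100 mm above the underside; origin at the centre of the underside, z up; foot-heavy; a half turn looks the same. Stands in well_6 from the start; None if that well is empty. About 0.55 kg.
- pack_a: red plastic pack 70 (x) x 50 (y) x 60 mm high, with a black grip rib on top along its x, 60 long x 20 thick (y), from 58 to 100 mm above the underside; origin at the centre of the underside, z up; foot-heavy; a half turn looks the same. A spare, starts upright on the bench; None if absent. All look alike: live 0.46 to 0.64 kg, gutted 0.11 to 0.17 kg; three or four are live, one or two gutted.
- pack_b: red plastic pack 70 (x) x 50 (y) x 60 mm high, with a black grip rib on top along its x, 60 long x 20 thick (y), from 58 to 100 mm above the underside; origin at the centre of the underside, z up; foot-heavy; a half turn looks the same. A spare, starts upright on the bench; None if absent. All look alike: live 0.46 to 0.64 kg, gutted 0.11 to 0.17 kg; three or four are live, one or two gutted.
- pack_c: red plastic pack 70 (x) x 50 (y) x 60 mm high, with a black grip rib on top along its x, 60 long x 20 thick (y), from 58 to 100 mm above the underside; origin at the centre of the underside, z up; foot-heavy; a half turn looks the same. A spare, starts upright on the bench; None if absent. All look alike: live 0.46 to 0.64 kg, gutted 0.11 to 0.17 kg; three or four are live, one or two gutted.
- pack_d: red plastic pack 70 (x) x 50 (y) x 60 mm high, with a black grip rib on top along its x, 60 long x 20 thick (y), from 58 to 100 mm above the underside; origin at the centre of the underside, z up; foot-heavy; a half turn looks the same. A spare, starts upright on the bench; None if absent. All look alike: live 0.46 to 0.64 kg, gutted 0.11 to 0.17 kg; three or four are live, one or two gutted.
- pack_e: red plastic pack 70 (x) x 50 (y) x 60 mm high, with a black grip rib on top along its x, 60 long x 20 thick (y), from 58 to 100 mm above the underside; origin at the centre of the underside, z up; foot-heavy; a half turn looks the same. A spare, starts upright on the bench; None if absent. All look alike: live 0.46 to 0.64 kg, gutted 0.11 to 0.17 kg; three or four are live, one or two gutted.
- pack_f: red plastic pack 70 (x) x 50 (y) x 60 mm high, with a black grip rib on top along its x, 60 long x 20 thick (y), from 58 to 100 mm above the underside; origin at the centre of the underside, z up; foot-heavy; a half turn looks the same. A spare, starts upright on the bench; None if absent. All look alike: live 0.46 to 0.64 kg, gutted 0.11 to 0.17 kg; three or four are live, one or two gutted.
- bin: blue open bin, fixed, outside 200 (x) x 150 (y) x 45 mm high, walls and floor 5 mm, origin at the centre of its underside: room for two packs side by side along x (45 mm either side of the middle)
- lever (a joint): charge lever beside the dock (on its -y side), rad: near 0 (up to 0.12) it leans towards the dock's -x (off), 1.0 = leaning towards the dock's +x against its stop (on); it turns about the dock's y axis, needs about 1 N at the knob and stays where it is left
- lever_tip (a point): centre of the lever's yellow ball knob, 26 mm across, at the end of a 10 mm rod, 80 mm above the pivot; the pivot is 22 mm above the bench at dock x = 0, y = -147 mm, so the knob travels from x = -38 to +38 mm of the dock, 92 to 102 mm above the bench, over a 70 x 50 x 35 mm block
- meter: bystander: yellow multimeter lying flat, 80 x 160 x 42 mm, origin at the centre of its underside
- beaker: bystander: empty glass beaker, 70 mm across, 90 mm high, origin at the centre of its underside

How it is judged:
By the outcome, as a careful person would: the job done as asked, in the order asked, and still so for the second after the job is handed in, with the robot touching nothing.
Of docked_1, docked_2, docked_3, docked_4, docked_5, docked_6 only 3 to 4 are there at a start; the rules pass over those that are not, and their reading is None.
Of pack_a, pack_b, pack_c, pack_d, pack_e, pack_f only 5 to 6 are there at a start; the rules pass over those that are not, and their reading is None.
At some moment in a run one of pack_a, pack_b, pack_c, pack_d, pack_e, pack_f may be knocked a few centimetres aside while the robot is not near it.
It also fails if it takes over 192 s, if anything falls off the work surface, if the arm or the gripper's body presses on something with over 40 N, if the wrist force passes 120 N, or if a joint passes its speed limit or range.

### The arm

A 7-joint arm with a two-finger parallel gripper is mounted at the origin on the work surface. World frame = base frame: x ahead of the robot, y to its left, z up, the work surface at z = 0. Lengths are in mm, angles in rad, forces in N, time in s.
With the tool pointing down it reaches from about 400 to 875 mm from the base axis. Payload 4.4 kg.
Tool frame: the origin (TCP) lies at the very end of the fingers, on their centre line; the grasp point (between the pads) lies 19 mm behind it; z points along the fingers, y is the line along which they close (so a half turn about z gives the same grasp; the last joint's range is limited). The gripper opens to 85 mm and grips with 20 to 120 N. Pads are 22 mm wide; open, the fingers measure 114 mm over their backs; the gripper's body (76 mm by 85 mm) begins 54 mm behind the grasp point. The pads swing forward as they close: fully open they stand 13 mm farther back than shut.
Start: joints at [-1.265, 0.628, 0.038, 1.517, -0.027, 0.996, -0.02], TCP at [236.118, 605.612, 231.313] pointing down, gripper open.
Joint ranges: [-3.06, 3.06], [-0.37, 2.12], [-1.25, 1.32], [0.18, 2.47], [-1.1, 4.24], [0.23, 1.98], [-2.94, 2.94]. Speed limits (rad/s): [2.57, 2.57, 3.14, 3.14, 3.14, 3.14, 3.14].

### API

Orientations are given as [roll, pitch, yaw] about the fixed x, y, z axes, in that order (R = Rz(yaw) Ry(pitch) Rx(roll)).
In Python, from cell import read_state, get_image, camera_info, finish_job gives the robot as it stands.
- The arm moves only by the tool play_rows, never from a script. Its argument "deltas" is one flat list of numbers, 7 for each row, row after row: the shift along the tool's x, y, z in mm, then the turn, a rotation vector about the tool's x, y, z in rad, then the opening, from 0 (shut) to 1 (fully open). In form: [dx, dy, dz, ax, ay, az, grip, dx, dy, dz, ax, ay, az, grip, ...]. A call has 1 to 10 rows; each row is the pose to reach, as a shift and turn from the pose commanded when the call began, along the tool's axes at that moment; what a row does not reach only later rows make up. A row lasts 1/8 s, in which the tool goes at most 62.5 mm and 10.7 degrees, less where a joint would pass 70% of its speed; a pose out of reach is approached as far as the arm can. A call with a gripper value outside its range is refused whole. The fingers move at their own pace and stop on an object; the grip force is fixed at half the most. Time passes only in rows, so rows that repeat a pose let the fingers close. It gives the time, the measured TCP pose, the force, the opening and the grip force at its end, in the units of the state.
- read_state(): the state, without advancing time (a new reading comes with each control period).
- get_image(name): name is "side" or "top"; returns the picture (420x560x3 uint8, red, green, blue); there is no depth.
- camera_info(name): a dict with "fx", "fy", "cx", "cy" (pixels), "T" (4x4, takes a point from camera to world coordinates). Camera axes: x right, y down, z forward; pixel columns grow to the right and rows downward; lengths in mm; the calibration is good to about 2 mm. A picture is of the moment at which its call begins. camera_info takes no time and is no camera call.
- finish_job(): hands the job in; it is judged then, once.
The state is a dict: "clock": time; "qpos": joint angles; "qd": joint speeds; "tau": joint torques, N m; "eef_pos": TCP position; "tool_rot": TCP orientation; "force": force on the tool from outside, world axes, zero at the start; "torque": the same for the moment, N m; "width": finger opening in mm; "gripper_force": force on a finger pad.
Only numpy, scipy, OpenCV 4.12 (cv2) and the standard library are available. Lean on these libraries where they do the work, as an engineer would, in place of code of your own. Each camera call takes 0.05 s, during which the arm holds its last target. There are 200 camera calls.

## Working session

There is one attempt and no reset: what is moved stays moved. The work goes in short steps, Python scripts to look and compute and a tool call to move; the robot and the scene stay as the last step left them, time stands still between calls to the robot, and variables do not carry over. Pictures are saved under pics/ and viewed, at most 14 in all, crops included, and the job is handed in when it is done.

Besides the shell and the picture viewer there is one more tool, called after "Call:" by a JSON object that holds its "name" and its "arguments". play_rows: Moves the arm, as the interface text tells. Its arguments: {"type":"object","properties":{"deltas":{"type":"array"}},"required":["deltas"]}

```bash
mkdir -p pics; python3 - <<'E'
from cell import *
import cv2
for n in("top","side"):
    im=get_image(n); cv2.imwrite(f"pics/{n}0.png",im[:,:,::-1]); 
    c=camera_info(n); print(n,c["fx"],c["fy"],c["cx"],c["cy"],c["T"])
s=read_state();print(s)
E
```

```text
top 442.744691927718 442.744691927718 283.93227097981674 210.2478606459143 [[ 2.41651185e-02 -9.95623942e-01  9.02718882e-02  5.32972302e+02]
 [-9.99338035e-01 -2.65138221e-02 -2.49100138e-02 -1.07507108e+01]
 [ 2.71944589e-02 -8.96101779e-02 -9.95605583e-01  9.72437661e+02]
 [ 0.00000000e+00  0.00000000e+00  0.00000000e+00  1.00000000e+00]]
side 384.01740498645034 384.01740498645034 282.4337651391652 210.40980701495383 [[ 8.88069545e-01 -3.27233284e-01  3.22879020e-01  2.81554926e+02]
 [-4.59323528e-01 -6.02860166e-01  6.52366091e-01 -6.86724145e+02]
 [-1.88249993e-02 -7.27652388e-01 -6.85687700e-01  7.45947459e+02]
 [ 0.00000000e+00  0.00000000e+00  0.00000000e+00  1.00000000e+00]]
{'clock': 0.1, 'qpos': array([-1.26479926,  0.62928108,  0.0384355 ,  1.5182723 , -0.02701209,
        0.99628041, -0.0199906 ]), 'qd': array([-0.00094192, -0.00291756,  0.0009372 , -0.00331797, -0.000109  ,
        0.00035981,  0.00033929]), 'tau': array([ 2.37419983e-03, -5.64540732e+01,  1.23010084e+00, -1.93975031e+01,
        1.12002692e-02,  5.55163613e-03, -2.76803331e-05]), 'eef_pos': array([235.89891325, 605.0828481 , 230.461699  ]), 'tool_rot': array([-3.1398690e+00,  3.2516935e-06,  2.7698058e+00]), 'force': array([0.22347147, 0.46389528, 0.01722658]), 'torque': array([-0.00115682,  0.02408113, -0.05018684]), 'gripper_force': 0.0, 'width': 85.59584095100273}
```

View pics/top0.png

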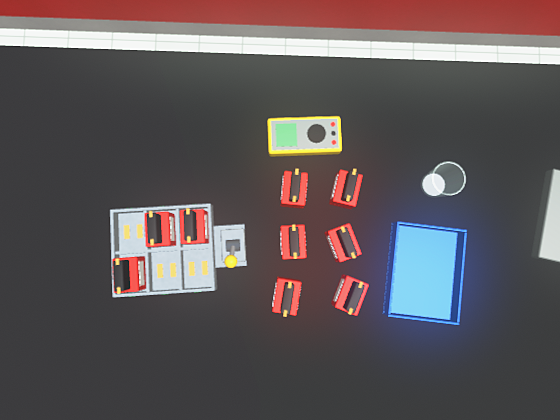

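View pics/side0.png

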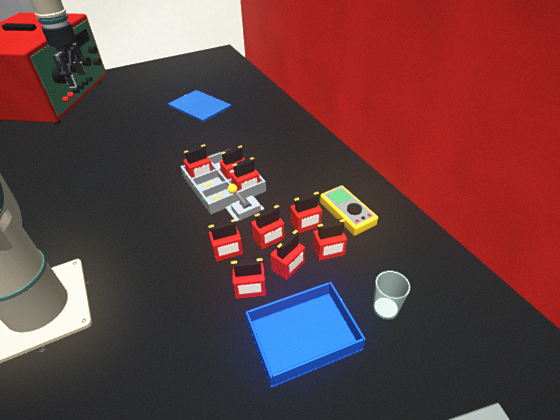

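The top view shows the dock at about (162,250). Docked packs are at (159,229), (194,226) and (128,274), so wells near (130,230), (165,270) and (199,268) are empty. There are six spares at x 280–365, the bin at (427,273), the meter at (305,136) and the beaker at (445,180).

```bash
python3 - <<'E'
import cv2
im=cv2.imread("pics/top0.png")
cv2.imwrite("pics/c1.png",cv2.resize(im[160:325,265:380],None,fx=5,fy=5,interpolation=cv2.INTER_CUBIC)[:,:][:825].copy()[0:825] if 0 else cv2.resize(im[162:322,268:375],None,fx=3.7,fy=3.7,interpolation=cv2.INTER_CUBIC))
cv2.imwrite("pics/c2.png",cv2.resize(im[195:305,103:253],None,fx=5,fy=5,interpolation=cv2.INTER_CUBIC))
E
```

```text
(no output)
```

View pics/c1.png

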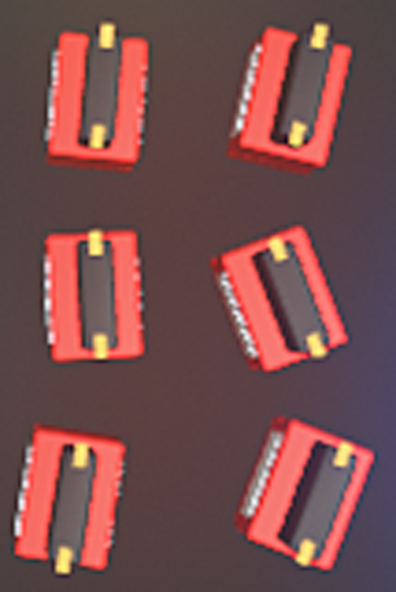

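View pics/c2.png

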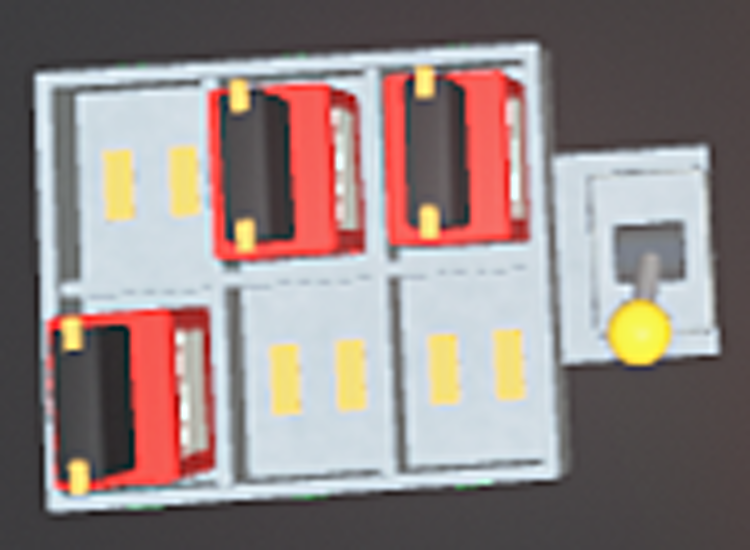

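```bash
cat > h.py <<'E'
from cell import *
import cv2, numpy as np
from scipy.spatial.transform import Rotation as Ro
def w(px,z,n="top"):
    c=camera_info(n);T=c["T"]
    d=T[:3,:3]@[(px[0]-c["cx"])/c["fx"],(px[1]-c["cy"])/c["fy"],1]
    return (T[:3,3]+d*(z-T[2,3])/d[2])[:2]
def packs(im=None,z=100,show=True,xmin=255):
    im=get_image("top") if im is None else im
    h=cv2.cvtColor(im,cv2.COLOR_RGB2HSV)
    m=cv2.inRange(h,(18,100,120),(35,255,255)); m[:160]=0; m[:,:xmin]=0
    n,_,st,ce=cv2.connectedComponentsWithStats(m)
    P=[w(ce[i],z) for i in range(1,n) if 5<=st[i,4]<80]
    out=[]
    for i in range(len(P)):
        for j in range(i):
            d=P[i]-P[j];L=np.hypot(*d)
            if 42<L<66:
                if d[0]<0:d=-d
                out.append((*((P[i]+P[j])/2).round(1),round(float(np.arctan2(d[1],d[0])),3),round(float(L),1)))
    if show:
        for o in out: print(*o)
    return out
def go(x,y,z,yaw,T0=None):
    """tool-frame delta from pose (x0,y0,z0,yaw0) [commanded] to target; tool down"""
    x0,y0,z0,a0=T0
    f=lambda a:Ro.from_euler("xyz",[np.pi,0,a])
    r=f(a0).inv()
    print("delta",(r.apply([x-x0,y-y0,z-z0])).round(1),"az",(r*f(yaw)).as_rotvec().round(3))
def st():
    s=read_state();print(s["clock"],s["eef_pos"].round(1),s["tool_rot"].round(3),s["force"].round(2),round(s["width"],1),round(s["gripper_force"],1),s["qpos"].round(2))
E
python3 - <<'E'
from h import *
im=cv2.imread("pics/top0.png")[:,:,::-1].copy()
packs(im)
print("docked");packs(im,z=106,xmin=100)
C=[(38,72),(545,43),(563,475),(47,512)]
W=np.array([w((103+u/5,195+v/5),38) for u,v in C]);print("dock",W.round(1),W.mean(0))
e=[W[0]-W[1],W[3]-W[2],W[0]-W[3],W[1]-W[2]]
for d in e:print(np.hypot(*d),np.arctan2(d[1],d[0]))
print("knob",w((103+640/5,195+333/5),93))
B=np.array([w(p,45) for p in [(397,222),(466,229),(460,324),(388,316)]]);print("bin",B.round(1),B.mean(0))
E
```

```text
666.9 -165.0 -0.215 55.4
663.5 -53.7 -0.07 55.4
607.1 -51.9 0.003 57.5
609.0 -154.3 -0.153 62.6
551.4 -53.8 0.069 54.0
552.9 -159.9 0.392 54.4
495.7 -51.2 -0.155 58.3
499.0 -177.8 0.255 59.4
444.5 -175.9 -0.353 54.9
439.4 -42.9 -0.138 55.6
docked
666.0 -163.9 -0.215 55.0
662.6 -53.4 -0.07 55.1
579.7 249.9 -0.893 57.1
606.6 -51.6 0.003 57.1
608.4 -153.3 -0.153 62.1
577.9 154.1 0.083 53.5
571.1 225.1 0.095 53.3
553.2 247.4 1.235 52.5
551.3 -53.5 0.069 53.6
552.7 -158.9 0.392 54.1
532.6 279.3 -0.24 60.2
524.0 135.3 0.546 63.6
493.8 149.1 -1.47 60.8
523.1 147.9 0.139 56.7
516.7 213.5 0.315 58.4
492.0 174.2 -1.47 60.8
495.9 -50.9 -0.155 57.9
499.2 -176.7 0.255 59.0
476.6 283.7 0.101 53.7
445.1 -174.7 -0.353 54.6
440.0 -42.6 -0.138 55.2
dock [[609.8 329.5]
 [627.8 118.2]
 [447.6 103.8]
 [427.9 315.1]] [528.27721544 216.67723519]
212.0658007026764 1.6555491278473395
212.24189700082033 1.663636836000186
182.42885404628836 0.07902584474831352
180.71145188302904 0.07990748037381872
knob [508.49052321  68.97198072]
bin [[ 598.5 -273.6]
 [ 587.4 -420.9]
 [ 389.5 -405.7]
 [ 402.8 -255. ]] [ 494.55378612 -338.76368882]
```

```bash
cat >> h.py <<'E'
def plan(start,*wps):
    "start and waypoints (x,y,z,packyaw); tool yaw=pi+packyaw; deltas all from start"
    for p in wps: go(p[0],p[1],p[2],np.pi+p[3],(*start[:3],np.pi+start[3]))
S={'A':(666.9,-165,-.215),'B':(663.5,-53.7,-.07),'C':(551.4,-53.8,.069),'D':(552.9,-159.9,.392),'E':(444.5,-175.9,-.353),'F':(439.4,-42.9,-.138),
'W1':(566.5,288.1,.083),'W2':(484.4,213,.083),'W3':(490.1,145.3,.083),'G1':(539.4,-342.6,-.085),'G2':(449.7,-335,-.085)}
def at(k,z): x,y,a=S[k];return (x,y,z,a)
E
python3 - <<'E'
from h import *
s0=(236.1,605.6,231.3,2.7698-np.pi)
plan(s0,(420,250,215,0))
plan((420,250,215,0),at('C',210),at('C',68))
E
```

```text
delta [-300.5 -264.5   16.3] az [ 0.     0.    -0.372]
delta [-131.4 -303.8    5. ] az [ 0.     0.    -0.069]
delta [-131.4 -303.8  147. ] az [ 0.     0.    -0.069]
```

Call:
{"name": "play_rows", "arguments": {"deltas": [-300.5, -264.5, 16.3, 0, 0, -0.372, 0.6, -300.5, -264.5, 16.3, 0, 0, -0.372, 0.6, -300.5, -264.5, 16.3, 0, 0, -0.372, 0.6, -300.5, -264.5, 16.3, 0, 0, -0.372, 0.6, -300.5, -264.5, 16.3, 0, 0, -0.372, 0.6, -300.5, -264.5, 16.3, 0, 0, -0.372, 0.6, -300.5, -264.5, 16.3, 0, 0, -0.372, 0.6, -300.5, -264.5, 16.3, 0, 0, -0.372, 0.6, -300.5, -264.5, 16.3, 0, 0, -0.372, 0.6, -300.5, -264.5, 16.3, 0, 0, -0.372, 0.6]}}

```text
clock: 1.35
eef_pos: [419.2, 251.7, 215.0]
tool_rot: [3.141, -0.0, -3.138]
force: [-0.0, 0.4, -0.2]
width: 51.3
gripper_force: 0.0
```

Call:
{"name": "play_rows", "arguments": {"deltas": [-131.4, -303.8, 5, 0, 0, -0.069, 0.6, -131.4, -303.8, 5, 0, 0, -0.069, 0.6, -131.4, -303.8, 5, 0, 0, -0.069, 0.6, -131.4, -303.8, 5, 0, 0, -0.069, 0.6, -131.4, -303.8, 5, 0, 0, -0.069, 0.6, -131.4, -303.8, 5, 0, 0, -0.069, 0.6, -131.4, -303.8, 5, 0, 0, -0.069, 0.6, -131.4, -303.8, 5, 0, 0, -0.069, 0.6, -131.4, -303.8, 5, 0, 0, -0.069, 0.6, -131.4, -303.8, 5, 0, 0, -0.069, 0.6]}}

```text
clock: 2.6
eef_pos: [551.3, -52.3, 210.2]
tool_rot: [3.141, 0.0, -3.07]
force: [-0.2, 0.1, 0.4]
width: 51.0
gripper_force: 0.0
```

```bash
python3 -c "
from h import *
st()"
```

```text
2.6 [551.3 -52.3 210.2] [ 3.141  0.    -3.07 ] [-0.23  0.06  0.36] 51.0 0.0 [ 0.08  0.52 -0.05  1.81  0.04  0.81  1.65]
```

Call:
{"name": "play_rows", "arguments": {"deltas": [0, 0, 50, 0, 0, 0, 0.6, 0, 0, 100, 0, 0, 0, 0.6, 0, 0, 125, 0, 0, 0, 0.6, 0, 0, 142, 0, 0, 0, 0.6, 0, 0, 142, 0, 0, 0, 0.6, 0, 0, 142, 0, 0, 0, 0, 0, 0, 142, 0, 0, 0, 0, 0, 0, 142, 0, 0, 0, 0, 0, 0, 142, 0, 0, 0, 0, 0, 0, 142, 0, 0, 0, 0]}}

```text
clock: 3.85
eef_pos: [552.6, -53.9, 69.4]
tool_rot: [-3.141, 0.003, -3.072]
force: [0.0, 0.8, 5.9]
width: 18.9
gripper_force: 59.6
```

Call:
{"name": "play_rows", "arguments": {"deltas": [0, 0, -20, 0, 0, 0, 0, 0, 0, -60, 0, 0, 0, 0, 0, 0, -110, 0, 0, 0, 0, 0, 0, -142, 0, 0, 0, 0, 0, 0, -142, 0, 0, 0, 0, 0, 0, -142, 0, 0, 0, 0, 0, 0, -142, 0, 0, 0, 0]}}

```text
clock: 4.72
eef_pos: [550.3, -53.7, 208.5]
tool_rot: [3.141, -0.003, -3.072]
force: [0.8, -0.3, -1.9]
width: 19.2
gripper_force: 58.8
```

```bash
python3 -c "
from h import *
st()
cv2.imwrite('pics/s1.png',get_image('side')[:,:,::-1])
plan(at('C',210),at('W3',210),at('W3',80),at('W3',75))
plan(at('C',210),at('G1',210),at('G1',73))
for k in 'ABDEF': print(k);plan(at('W3',210),at(k,210));plan(at('C',210),at(k,210))
"
```

```text
4.725 [550.3 -53.7 208.5] [ 3.141e+00 -3.000e-03 -3.072e+00] [ 0.81 -0.29 -1.87] 19.2 58.8 [ 0.08  0.52 -0.05  1.81  0.04  0.81  1.65]
delta [ 47.4 202.9   0. ] az [-0.     0.    -0.014]
delta [ 47.4 202.9 130. ] az [-0.     0.    -0.014]
delta [ 47.4 202.9 135. ] az [-0.     0.    -0.014]
delta [  31.9 -287.3   -0. ] az [-0.    -0.     0.154]
delta [  31.9 -287.3  137. ] az [-0.    -0.     0.154]
A
delta [-150.5 -323.9   -0. ] az [ 0.    -0.     0.298]
delta [-107.6 -118.9   -0. ] az [ 0.    -0.     0.284]
B
delta [-156.3 -212.7   -0. ] az [ 0.    -0.     0.153]
delta [-111.8   -7.6   -0. ] az [ 0.    -0.     0.139]
D
delta [ -37.3 -309.4   -0. ] az [-0.     0.    -0.309]
delta [   5.8 -106.    -0. ] az [-0.     0.    -0.323]
E
delta [  72.1 -316.3   -0. ] az [-0.    -0.     0.436]
delta [ 115.1 -114.4   -0. ] az [-0.    -0.     0.422]
F
delta [  66.1 -183.3   -0. ] az [ 0.    -0.     0.221]
delta [111.   18.6   0. ] az [ 0.    -0.     0.207]
```

View pics/s1.png

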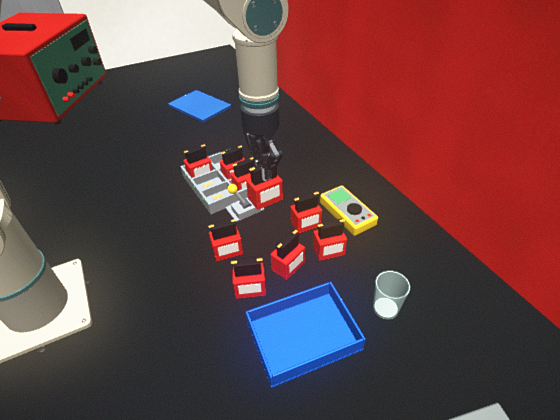

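Pack C is lifted cleanly at about (265,190). I'll hold it still and average the weight.

Call:
{"name": "play_rows", "arguments": {"deltas": [0, 0, 0, 0, 0, 0, 0, 0, 0, 0, 0, 0, 0, 0, 0, 0, 0, 0, 0, 0, 0]}}

```text
clock: 5.15
eef_pos: [551.4, -53.7, 209.8]
tool_rot: [3.142, -0.0, -3.072]
force: [-0.8, -0.2, -1.1]
width: 19.0
gripper_force: 58.8
```

Call:
{"name": "play_rows", "arguments": {"deltas": [0, 0, 0, 0, 0, 0, 0]}}

```text
clock: 5.28
eef_pos: [551.5, -53.8, 210.0]
tool_rot: [-3.142, -0.0, -3.072]
force: [-0.0, 0.3, -1.3]
width: 19.2
gripper_force: 58.8
```

Call:
{"name": "play_rows", "arguments": {"deltas": [0, 0, 0, 0, 0, 0, 0]}}

```text
clock: 5.4
eef_pos: [551.5, -53.8, 210.0]
tool_rot: [-3.142, 0.0, -3.072]
force: [-0.1, -0.1, -1.4]
width: 19.3
gripper_force: 58.8
```

Pack C reads about 1.3 N, so it is gutted and goes to bin slot 1.

Call:
{"name": "play_rows", "arguments": {"deltas": [31.9, -287.3, 0, 0, 0, 0.154, 0, 31.9, -287.3, 0, 0, 0, 0.154, 0, 31.9, -287.3, 0, 0, 0, 0.154, 0, 31.9, -287.3, 0, 0, 0, 0.154, 0, 31.9, -287.3, 0, 0, 0, 0.154, 0, 31.9, -287.3, 0, 0, 0, 0.154, 0, 31.9, -287.3, 0, 0, 0, 0.154, 0, 31.9, -287.3, 60, 0, 0, 0.154, 0, 31.9, -287.3, 105, 0, 0, 0.154, 0, 31.9, -287.3, 120, 0, 0, 0.154, 0]}}

```text
clock: 6.65
eef_pos: [538.5, -339.4, 87.4]
tool_rot: [3.138, -0.005, 3.059]
force: [0.1, -0.2, -0.7]
width: 19.0
gripper_force: 59.1
```

Call:
{"name": "play_rows", "arguments": {"deltas": [0, 0, 7, 0, 0, 0, 0, 0, 0, 14, 0, 0, 0, 0, 0, 0, 15, 0, 0, 0, 0, 0, 0, 15, 0, 0, 0, 0.5, 0, 0, 15, 0, 0, 0, 0.6, 0, 0, 15, 0, 0, 0, 0.6, 0, 0, -20, 0, 0, 0, 0.6, 0, 0, -70, 0, 0, 0, 0.6, 0, 0, -120, 0, 0, 0, 0.6, 0, 0, -120, 0, 0, 0, 0.6]}}

```text
clock: 7.9
eef_pos: [542.1, -344.2, 214.9]
tool_rot: [-3.137, 0.009, 3.057]
force: [0.1, -0.3, -0.4]
width: 51.2
gripper_force: 0.0
```

```bash
python3 -c "
from h import *
st()
cv2.imwrite('pics/t2.png',get_image('top')[:,:,::-1])
packs()
"
```

```text
7.9 [ 542.1 -344.2  214.9] [-3.137  0.009  3.057] [ 0.14 -0.26 -0.36] 51.2 0.0 [ 0.53  0.63 -0.01  1.57  0.01  0.94  2.  ]
666.8 -165.0 -0.216 55.1
663.5 -53.6 -0.073 55.5
608.8 -154.5 -0.148 62.7
552.8 -160.1 0.389 54.1
499.0 -177.8 0.255 59.4
444.5 -175.8 -0.356 54.8
439.4 -42.9 -0.135 55.5
```

View pics/t2.png

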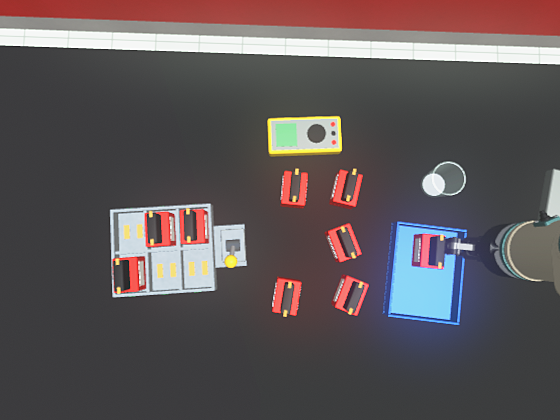

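The gutted pack stands upright in the bin at (430,250), and the other spares haven't moved. Next is pack E.

```bash
python3 -c "
from h import *
plan(at('G1',210),at('E',210))
print('fromE')
for k in ('G2','W3'): plan(at('E',210),at(k,210))
"
```

```text
delta [108.7 158.    0. ] az [ 0.    -0.     0.268]
fromE
delta [ -59.9 -147.5   -0. ] az [ 0.     0.    -0.268]
delta [ 68.3 317.2   0. ] az [ 0.     0.    -0.436]
```

Call:
{"name": "play_rows", "arguments": {"deltas": [108.7, 158, 0, 0, 0, 0.268, 0.6, 108.7, 158, 0, 0, 0, 0.268, 0.6, 108.7, 158, 0, 0, 0, 0.268, 0.6, 108.7, 158, 0, 0, 0, 0.268, 0.6, 108.7, 158, 0, 0, 0, 0.268, 0.6, 108.7, 158, 50, 0, 0, 0.268, 0.6, 108.7, 158, 90, 0, 0, 0.268, 0.6, 108.7, 158, 120, 0, 0, 0.268, 0.6, 108.7, 158, 142, 0, 0, 0.268, 0.6, 108.7, 158, 142, 0, 0, 0.268, 0.6]}}

```text
clock: 9.25
eef_pos: [443.8, -177.1, 66.0]
tool_rot: [-3.141, -0.003, 2.787]
force: [-0.7, 0.4, 0.7]
width: 51.2
gripper_force: 0.0
```

Call:
{"name": "play_rows", "arguments": {"deltas": [0, 0, 0, 0, 0, 0, 0, 0, 0, 0, 0, 0, 0, 0, 0, 0, 0, 0, 0, 0, 0, 0, 0, 0, 0, 0, 0, 0, 0, 0, 0, 0, 0, 0, 0, 0, 0, -30, 0, 0, 0, 0, 0, 0, -80, 0, 0, 0, 0, 0, 0, -125, 0, 0, 0, 0, 0, 0, -142, 0, 0, 0, 0, 0, 0, -142, 0, 0, 0, 0]}}

```text
clock: 10.5
eef_pos: [445.0, -176.0, 211.0]
tool_rot: [3.141, 0.003, 2.789]
force: [0.8, 1.0, -1.6]
width: 19.2
gripper_force: 59.6
```

Call:
{"name": "play_rows", "arguments": {"deltas": [0, 0, 0, 0, 0, 0, 0, 0, 0, 0, 0, 0, 0, 0, 0, 0, 0, 0, 0, 0, 0, 0, 0, 0, 0, 0, 0, 0]}}

```text
clock: 11.0
eef_pos: [444.3, -175.9, 209.5]
tool_rot: [-3.142, -0.001, 2.789]
force: [0.6, 0.1, -1.8]
width: 19.0
gripper_force: 59.6
```

Call:
{"name": "play_rows", "arguments": {"deltas": [0, 0, 0, 0, 0, 0, 0]}}

```text
clock: 11.12
eef_pos: [444.5, -175.9, 209.8]
tool_rot: [-3.142, -0.0, 2.789]
force: [0.9, -0.3, -1.6]
width: 19.3
gripper_force: 59.6
```

Pack E reads about 1.6 N, so it is gutted too and goes to bin slot 2.

Call:
{"name": "play_rows", "arguments": {"deltas": [-59.9, -147.5, 0, 0, 0, -0.268, 0, -59.9, -147.5, 0, 0, 0, -0.268, 0, -59.9, -147.5, 0, 0, 0, -0.268, 0, -59.9, -147.5, 0, 0, 0, -0.268, 0, -59.9, -147.5, 0, 0, 0, -0.268, 0, -59.9, -147.5, 0, 0, 0, -0.268, 0, -59.9, -147.5, 60, 0, 0, -0.268, 0, -59.9, -147.5, 105, 0, 0, -0.268, 0, -59.9, -147.5, 120, 0, 0, -0.268, 0, -59.9, -147.5, 120, 0, 0, -0.268, 0]}}

```text
clock: 12.38
eef_pos: [450.0, -334.4, 89.9]
tool_rot: [3.141, -0.001, 3.058]
force: [0.1, -0.7, -0.5]
width: 19.4
gripper_force: 59.5
```

Call:
{"name": "play_rows", "arguments": {"deltas": [0, 0, 7, 0, 0, 0, 0, 0, 0, 14, 0, 0, 0, 0, 0, 0, 15, 0, 0, 0, 0, 0, 0, 15, 0, 0, 0, 0.5, 0, 0, 15, 0, 0, 0, 0.6, 0, 0, 15, 0, 0, 0, 0.6, 0, 0, -20, 0, 0, 0, 0.6, 0, 0, -70, 0, 0, 0, 0.6, 0, 0, -120, 0, 0, 0, 0.6, 0, 0, -120, 0, 0, 0, 0.6]}}

```text
clock: 13.62
eef_pos: [452.1, -336.8, 214.2]
tool_rot: [-3.137, 0.008, 3.057]
force: [-0.4, 0.5, -0.5]
width: 51.1
gripper_force: 0.0
```

```bash
python3 -c "
from h import *
st()
packs()
plan(at('G2',210),at('D',210))
print('D');plan(at('D',210),at('W3',210)),plan(at('W3',210),at('F',210),at('B',210),at('A',210))
print('F');plan(at('F',210),at('W2',210));plan(at('W2',210),at('B',210))
print('B');plan(at('B',210),at('W1',210));plan(at('W1',210),at('A',210))
"
```

```text
13.625 [ 452.1 -336.8  214.2] [-3.137  0.008  3.057] [-0.39  0.49 -0.48] 51.1 0.0 [ 0.59  0.52 -0.    1.79  0.    0.82  2.08]
666.8 -165.1 -0.219 55.2
663.6 -53.6 -0.07 55.6
608.7 -154.5 -0.147 63.0
552.6 -160.0 0.387 53.8
539.1 -344.2 -0.074 55.4
448.9 -337.0 -0.078 54.1
439.4 -42.9 -0.138 55.6
delta [-88.  183.2   0. ] az [ 0.     0.    -0.477]
D
delta [-58.6 306.    0. ] az [ 0.    -0.     0.309]
delta [  66.1 -183.3   -0. ] az [ 0.    -0.     0.221]
delta [-156.3 -212.7   -0. ] az [ 0.    -0.     0.153]
delta [-150.5 -323.9   -0. ] az [ 0.    -0.     0.298]
F
delta [ -9.4 259.7   0. ] az [-0.     0.    -0.221]
delta [-156.4 -280.6   -0. ] az [ 0.    -0.     0.153]
B
delta [120.7 334.2   0. ] az [-0.     0.    -0.153]
delta [ -62.5 -459.9   -0. ] az [ 0.    -0.     0.298]
```

Both binned packs stand upright. Next is pack D.

Call:
{"name": "play_rows", "arguments": {"deltas": [-88, 183.2, 0, 0, 0, -0.477, 0.6, -88, 183.2, 0, 0, 0, -0.477, 0.6, -88, 183.2, 0, 0, 0, -0.477, 0.6, -88, 183.2, 0, 0, 0, -0.477, 0.6, -88, 183.2, 0, 0, 0, -0.477, 0.6, -88, 183.2, 50, 0, 0, -0.477, 0.6, -88, 183.2, 90, 0, 0, -0.477, 0.6, -88, 183.2, 120, 0, 0, -0.477, 0.6, -88, 183.2, 142, 0, 0, -0.477, 0.6, -88, 183.2, 142, 0, 0, -0.477, 0.6]}}

```text
clock: 14.92
eef_pos: [550.0, -162.4, 66.0]
tool_rot: [3.14, -0.005, -2.753]
force: [0.3, -1.3, -0.2]
width: 51.1
gripper_force: 0.0
```

Call:
{"name": "play_rows", "arguments": {"deltas": [0, 0, 0, 0, 0, 0, 0, 0, 0, 0, 0, 0, 0, 0, 0, 0, 0, 0, 0, 0, 0, 0, 0, 0, 0, 0, 0, 0, 0, 0, 0, 0, 0, 0, 0, 0, 0, -30, 0, 0, 0, 0, 0, 0, -80, 0, 0, 0, 0, 0, 0, -125, 0, 0, 0, 0, 0, 0, -142, 0, 0, 0, 0, 0, 0, -142, 0, 0, 0, 0]}}

```text
clock: 16.18
eef_pos: [553.3, -159.9, 210.7]
tool_rot: [-3.141, 0.001, -2.749]
force: [-0.8, 0.0, -5.7]
width: 19.2
gripper_force: 60.2
```

Call:
{"name": "play_rows", "arguments": {"deltas": [0, 0, 0, 0, 0, 0, 0, 0, 0, 0, 0, 0, 0, 0, 0, 0, 0, 0, 0, 0, 0, 0, 0, 0, 0, 0, 0, 0]}}

```text
clock: 16.68
eef_pos: [552.8, -159.9, 209.5]
tool_rot: [3.141, -0.001, -2.749]
force: [0.4, -0.3, -5.8]
width: 18.9
gripper_force: 60.2
```

Call:
{"name": "play_rows", "arguments": {"deltas": [0, 0, 0, 0, 0, 0, 0]}}

```text
clock: 16.8
eef_pos: [553.0, -160.0, 209.8]
tool_rot: [3.141, -0.0, -2.749]
force: [-0.4, 0.2, -4.9]
width: 19.2
gripper_force: 60.2
```

Pack D is live and goes into W3. I'll settle above the well before lowering it slowly.

Call:
{"name": "play_rows", "arguments": {"deltas": [-58.6, 306, 0, 0, 0, 0.309, 0, -58.6, 306, 0, 0, 0, 0.309, 0, -58.6, 306, 0, 0, 0, 0.309, 0, -58.6, 306, 0, 0, 0, 0.309, 0, -58.6, 306, 0, 0, 0, 0.309, 0, -58.6, 306, 0, 0, 0, 0.309, 0, -58.6, 306, 0, 0, 0, 0.309, 0, -58.6, 306, 0, 0, 0, 0.309, 0, -58.6, 306, 50, 0, 0, 0.309, 0, -58.6, 306, 80, 0, 0, 0.309, 0]}}

```text
clock: 18.05
eef_pos: [490.0, 143.1, 128.6]
tool_rot: [-3.141, -0.001, -3.062]
force: [-0.1, -0.9, -5.3]
width: 19.2
gripper_force: 61.4
```

Call:
{"name": "play_rows", "arguments": {"deltas": [0, 0, 0, 0, 0, 0, 0, 0, 0, 0, 0, 0, 0, 0, 0, 0, 15, 0, 0, 0, 0, 0, 0, 30, 0, 0, 0, 0, 0, 0, 40, 0, 0, 0, 0, 0, 0, 48, 0, 0, 0, 0, 0, 0, 52, 0, 0, 0, 0, 0, 0, 55, 0, 0, 0, 0, 0, 0, 55, 0, 0, 0, 0]}}

```text
clock: 19.18
eef_pos: [490.4, 145.3, 75.4]
tool_rot: [3.141, 0.001, -3.058]
force: [-1.4, 0.2, -3.1]
width: 19.4
gripper_force: 61.7
```

Call:
{"name": "play_rows", "arguments": {"deltas": [0, 0, 0, 0, 0, 0, 0.3, 0, 0, 0, 0, 0, 0, 0.5, 0, 0, 0, 0, 0, 0, 0.5, 0, 0, -30, 0, 0, 0, 0.5, 0, 0, -85, 0, 0, 0, 0.5, 0, 0, -135, 0, 0, 0, 0.5, 0, 0, -135, 0, 0, 0, 0.6]}}

```text
clock: 20.05
eef_pos: [492.9, 146.1, 213.9]
tool_rot: [3.139, 0.009, -3.059]
force: [-0.6, 0.7, -0.7]
width: 51.2
gripper_force: 0.0
```

Call:
{"name": "play_rows", "arguments": {"deltas": [66.1, -183.3, 0, 0, 0, 0.221, 0.6, 66.1, -183.3, 0, 0, 0, 0.221, 0.6, 66.1, -183.3, 0, 0, 0, 0.221, 0.6, 66.1, -183.3, 0, 0, 0, 0.221, 0.6, 66.1, -183.3, 0, 0, 0, 0.221, 0.6, 66.1, -183.3, 0, 0, 0, 0.221, 0.6]}}

```text
clock: 20.8
eef_pos: [440.0, -41.2, 209.7]
tool_rot: [3.141, -0.0, 3.007]
force: [0.1, 0.2, -0.2]
width: 51.1
gripper_force: 0.0
```

```bash
python3 -c "
from h import *
st()
im=get_image('top')
cv2.imwrite('pics/t3.png',im[:,:,::-1])
packs(im)
"
```

```text
20.8 [440.  -41.2 209.7] [ 3.141 -0.     3.007] [ 0.08  0.23 -0.18] 51.1 0.0 [ 0.03  0.37  0.    2.1  -0.    0.68  1.47]
667.1 -165.1 -0.217 55.2
663.5 -53.7 -0.072 55.6
539.3 -344.7 -0.085 55.6
449.0 -336.9 -0.078 54.1
```

View pics/t3.png

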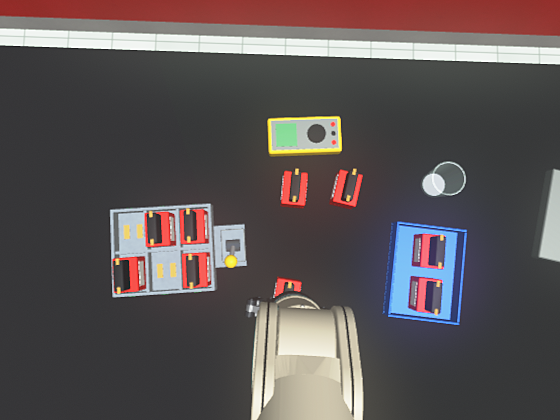

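Pack D is seated in W3 at (197,269), both binned packs are fine, and F's visible part at (288,285) is unchanged. I'll grasp F.

Call:
{"name": "play_rows", "arguments": {"deltas": [0, 0, 50, 0, 0, 0, 0.6, 0, 0, 100, 0, 0, 0, 0.6, 0, 0, 125, 0, 0, 0, 0.6, 0, 0, 142, 0, 0, 0, 0.6, 0, 0, 142, 0, 0, 0, 0.6, 0, 0, 142, 0, 0, 0, 0, 0, 0, 142, 0, 0, 0, 0, 0, 0, 142, 0, 0, 0, 0, 0, 0, 142, 0, 0, 0, 0, 0, 0, 142, 0, 0, 0, 0]}}

```text
clock: 22.1
eef_pos: [440.3, -42.9, 68.9]
tool_rot: [3.141, 0.002, 3.004]
force: [-0.1, -0.0, 5.8]
width: 19.0
gripper_force: 60.2
```

Call:
{"name": "play_rows", "arguments": {"deltas": [0, 0, -30, 0, 0, 0, 0, 0, 0, -80, 0, 0, 0, 0, 0, 0, -125, 0, 0, 0, 0, 0, 0, -142, 0, 0, 0, 0, 0, 0, -142, 0, 0, 0, 0, 0, 0, -142, 0, 0, 0, 0, 0, 0, -142, 0, 0, 0, 0, 0, 0, -142, 0, 0, 0, 0, 0, 0, -142, 0, 0, 0, 0]}}

```text
clock: 23.22
eef_pos: [439.4, -43.0, 209.6]
tool_rot: [-3.141, -0.001, 3.004]
force: [-0.4, 0.0, -5.0]
width: 19.1
gripper_force: 60.4
```

Call:
{"name": "play_rows", "arguments": {"deltas": [0, 0, 0, 0, 0, 0, 0]}}

```text
clock: 23.35
eef_pos: [439.5, -43.0, 209.9]
tool_rot: [-3.142, -0.0, 3.004]
force: [-0.7, 0.0, -6.0]
width: 19.0
gripper_force: 60.4
```

Pack F is live and goes into W2. Then I'll go to B.

Call:
{"name": "play_rows", "arguments": {"deltas": [-9.4, 259.7, 0, 0, 0, -0.221, 0, -9.4, 259.7, 0, 0, 0, -0.221, 0, -9.4, 259.7, 0, 0, 0, -0.221, 0, -9.4, 259.7, 0, 0, 0, -0.221, 0, -9.4, 259.7, 0, 0, 0, -0.221, 0, -9.4, 259.7, 0, 0, 0, -0.221, 0, -9.4, 259.7, 0, 0, 0, -0.221, 0, -9.4, 259.7, 0, 0, 0, -0.221, 0, -9.4, 259.7, 50, 0, 0, -0.221, 0, -9.4, 259.7, 80, 0, 0, -0.221, 0]}}

```text
clock: 24.6
eef_pos: [484.1, 211.4, 128.7]
tool_rot: [-3.141, -0.001, -3.06]
force: [-0.2, -0.5, -5.1]
width: 19.0
gripper_force: 61.4
```

Call:
{"name": "play_rows", "arguments": {"deltas": [0, 0, 0, 0, 0, 0, 0, 0, 0, 0, 0, 0, 0, 0, 0, 0, 15, 0, 0, 0, 0, 0, 0, 30, 0, 0, 0, 0, 0, 0, 40, 0, 0, 0, 0, 0, 0, 48, 0, 0, 0, 0, 0, 0, 52, 0, 0, 0, 0, 0, 0, 55, 0, 0, 0, 0, 0, 0, 55, 0, 0, 0, 0]}}

```text
clock: 25.72
eef_pos: [484.8, 213.1, 75.2]
tool_rot: [3.141, 0.001, -3.058]
force: [0.2, -0.6, -6.4]
width: 19.0
gripper_force: 61.6
```

Call:
{"name": "play_rows", "arguments": {"deltas": [0, 0, 0, 0, 0, 0, 0.3, 0, 0, 0, 0, 0, 0, 0.5, 0, 0, 0, 0, 0, 0, 0.5, 0, 0, -30, 0, 0, 0, 0.5, 0, 0, -85, 0, 0, 0, 0.5, 0, 0, -135, 0, 0, 0, 0.5, 0, 0, -135, 0, 0, 0, 0.6]}}

```text
clock: 26.6
eef_pos: [487.2, 214.3, 214.1]
tool_rot: [3.138, 0.008, -3.059]
force: [0.0, -0.2, -0.4]
width: 51.5
gripper_force: 0.0
```

```bash
python3 -c "
from h import *
st()
packs()
"
```

```text
26.6 [487.2 214.3 214.1] [ 3.138  0.008 -3.059] [ 0.   -0.21 -0.4 ] 51.5 0.0 [-0.42  0.48 -0.07  1.87  0.05  0.78  1.14]
667.1 -165.1 -0.216 55.2
663.5 -53.6 -0.073 55.5
539.4 -344.5 -0.076 55.7
448.9 -337.0 -0.078 54.1
```

Call:
{"name": "play_rows", "arguments": {"deltas": [-156.4, -280.6, 0, 0, 0, 0.153, 0.6, -156.4, -280.6, 0, 0, 0, 0.153, 0.6, -156.4, -280.6, 0, 0, 0, 0.153, 0.6, -156.4, -280.6, 0, 0, 0, 0.153, 0.6, -156.4, -280.6, 0, 0, 0, 0.153, 0.6, -156.4, -280.6, 0, 0, 0, 0.153, 0.6, -156.4, -280.6, 0, 0, 0, 0.153, 0.6, -156.4, -280.6, 0, 0, 0, 0.153, 0.6]}}

```text
clock: 27.65
eef_pos: [662.7, -51.1, 209.2]
tool_rot: [3.14, -0.002, 3.075]
force: [-0.1, -0.4, 0.7]
width: 51.1
gripper_force: 0.0
```

Call:
{"name": "play_rows", "arguments": {"deltas": [0, 0, 50, 0, 0, 0, 0.6, 0, 0, 100, 0, 0, 0, 0.6, 0, 0, 125, 0, 0, 0, 0.6, 0, 0, 142, 0, 0, 0, 0.6, 0, 0, 142, 0, 0, 0, 0.6, 0, 0, 142, 0, 0, 0, 0, 0, 0, 142, 0, 0, 0, 0, 0, 0, 142, 0, 0, 0, 0, 0, 0, 142, 0, 0, 0, 0, 0, 0, 142, 0, 0, 0, 0]}}

```text
clock: 28.9
eef_pos: [665.0, -53.9, 69.7]
tool_rot: [3.142, 0.003, 3.071]
force: [-0.2, 0.1, 5.7]
width: 19.1
gripper_force: 60.2
```

Call:
{"name": "play_rows", "arguments": {"deltas": [0, 0, -30, 0, 0, 0, 0, 0, 0, -80, 0, 0, 0, 0, 0, 0, -125, 0, 0, 0, 0, 0, 0, -142, 0, 0, 0, 0, 0, 0, -142, 0, 0, 0, 0, 0, 0, -142, 0, 0, 0, 0, 0, 0, -142, 0, 0, 0, 0, 0, 0, -142, 0, 0, 0, 0, 0, 0, -142, 0, 0, 0, 0]}}

```text
clock: 30.02
eef_pos: [663.6, -53.6, 209.4]
tool_rot: [3.142, -0.001, 3.072]
force: [-0.2, -0.2, -5.9]
width: 18.9
gripper_force: 59.9
```

Call:
{"name": "play_rows", "arguments": {"deltas": [0, 0, 0, 0, 0, 0, 0]}}

```text
clock: 30.15
eef_pos: [663.7, -53.6, 209.9]
tool_rot: [3.142, -0.0, 3.072]
force: [0.3, 0.4, -4.8]
width: 19.4
gripper_force: 59.9
```

Pack B is live and goes into W1.

Call:
{"name": "play_rows", "arguments": {"deltas": [120.7, 334.2, 0, 0, 0, -0.153, 0, 120.7, 334.2, 0, 0, 0, -0.153, 0, 120.7, 334.2, 0, 0, 0, -0.153, 0, 120.7, 334.2, 0, 0, 0, -0.153, 0, 120.7, 334.2, 0, 0, 0, -0.153, 0, 120.7, 334.2, 0, 0, 0, -0.153, 0, 120.7, 334.2, 0, 0, 0, -0.153, 0, 120.7, 334.2, 0, 0, 0, -0.153, 0, 120.7, 334.2, 0, 0, 0, -0.153, 0, 120.7, 334.2, 40, 0, 0, -0.153, 0]}}

```text
clock: 31.4
eef_pos: [570.5, 288.1, 173.1]
tool_rot: [3.138, 0.009, -3.061]
force: [0.6, 0.2, -5.0]
width: 19.2
gripper_force: 60.8
```

Call:
{"name": "play_rows", "arguments": {"deltas": [0, 0, 20, 0, 0, 0, 0, 0, 0, 40, 0, 0, 0, 0, 0, 0, 40, 0, 0, 0, 0, 0, 0, 55, 0, 0, 0, 0, 0, 0, 70, 0, 0, 0, 0, 0, 0, 80, 0, 0, 0, 0, 0, 0, 88, 0, 0, 0, 0, 0, 0, 92, 0, 0, 0, 0, 0, 0, 95, 0, 0, 0, 0, 0, 0, 95, 0, 0, 0, 0]}}

```text
clock: 32.65
eef_pos: [566.8, 288.3, 75.7]
tool_rot: [3.141, 0.001, -3.058]
force: [-0.7, -1.4, -1.7]
width: 18.9
gripper_force: 61.2
```

Call:
{"name": "play_rows", "arguments": {"deltas": [0, 0, 0, 0, 0, 0, 0.3, 0, 0, 0, 0, 0, 0, 0.5, 0, 0, 0, 0, 0, 0, 0.5, 0, 0, -30, 0, 0, 0, 0.5, 0, 0, -85, 0, 0, 0, 0.5, 0, 0, -135, 0, 0, 0, 0.5, 0, 0, -135, 0, 0, 0, 0.6]}}

```text
clock: 33.52
eef_pos: [569.5, 289.7, 214.9]
tool_rot: [3.137, 0.009, -3.059]
force: [0.1, -0.0, -0.4]
width: 51.0
gripper_force: 0.0
```

```bash
python3 -c "
from h import *
st()
packs()
"
```

```text
33.525 [569.5 289.7 214.9] [ 3.137  0.009 -3.059] [ 0.09 -0.   -0.35] 51.0 0.0 [-0.48  0.62 -0.06  1.58  0.04  0.93  1.1 ]
667.3 -165.1 -0.215 55.7
539.1 -344.2 -0.074 55.4
448.8 -336.9 -0.081 54.4
```

Now pack A, the surplus. I'll lift it to check the weight and set it back down.

Call:
{"name": "play_rows", "arguments": {"deltas": [-62.5, -459.9, 0, 0, 0, 0.298, 0.6, -62.5, -459.9, 0, 0, 0, 0.298, 0.6, -62.5, -459.9, 0, 0, 0, 0.298, 0.6, -62.5, -459.9, 0, 0, 0, 0.298, 0.6, -62.5, -459.9, 0, 0, 0, 0.298, 0.6, -62.5, -459.9, 0, 0, 0, 0.298, 0.6, -62.5, -459.9, 0, 0, 0, 0.298, 0.6, -62.5, -459.9, 0, 0, 0, 0.298, 0.6, -62.5, -459.9, 0, 0, 0, 0.298, 0.6, -62.5, -459.9, 0, 0, 0, 0.298, 0.6]}}

```text
clock: 34.83
eef_pos: [666.8, -162.0, 209.0]
tool_rot: [3.139, -0.002, 2.929]
force: [-0.6, 1.2, 0.6]
width: 51.0
gripper_force: 0.0
```

Call:
{"name": "play_rows", "arguments": {"deltas": [0, 0, 50, 0, 0, 0, 0.6, 0, 0, 100, 0, 0, 0, 0.6, 0, 0, 125, 0, 0, 0, 0.6, 0, 0, 142, 0, 0, 0, 0.6, 0, 0, 142, 0, 0, 0, 0.6, 0, 0, 142, 0, 0, 0, 0, 0, 0, 142, 0, 0, 0, 0, 0, 0, 142, 0, 0, 0, 0, 0, 0, 142, 0, 0, 0, 0, 0, 0, 142, 0, 0, 0, 0]}}

```text
clock: 36.08
eef_pos: [668.3, -165.4, 69.7]
tool_rot: [-3.142, 0.003, 2.927]
force: [-1.0, -0.6, 6.2]
width: 19.4
gripper_force: 60.3
```

Call:
{"name": "play_rows", "arguments": {"deltas": [0, 0, -20, 0, 0, 0, 0, 0, 0, -50, 0, 0, 0, 0, 0, 0, -80, 0, 0, 0, 0, 0, 0, -80, 0, 0, 0, 0, 0, 0, -80, 0, 0, 0, 0, 0, 0, -80, 0, 0, 0, 0, 0, 0, -80, 0, 0, 0, 0, 0, 0, -80, 0, 0, 0, 0, 0, 0, -80, 0, 0, 0, 0]}}

```text
clock: 37.2
eef_pos: [667.1, -164.9, 147.7]
tool_rot: [3.142, -0.0, 2.927]
force: [-0.6, 0.4, -5.8]
width: 19.4
gripper_force: 59.7
```

Call:
{"name": "play_rows", "arguments": {"deltas": [0, 0, 0, 0, 0, 0, 0]}}

```text
clock: 37.33
eef_pos: [667.1, -165.0, 148.0]
tool_rot: [3.142, -0.0, 2.927]
force: [-0.4, 0.4, -5.0]
width: 19.2
gripper_force: 59.7
```

Pack A is live. I'll set it back on the bench and plan the lever push.

Call:
{"name": "play_rows", "arguments": {"deltas": [0, 0, 40, 0, 0, 0, 0, 0, 0, 65, 0, 0, 0, 0, 0, 0, 74, 0, 0, 0, 0, 0, 0, 79, 0, 0, 0, 0, 0, 0, 79, 0, 0, 0, 0, 0, 0, 79, 0, 0, 0, 0.5, 0, 0, 79, 0, 0, 0, 0.6, 0, 0, 79, 0, 0, 0, 0.6, 0, 0, 50, 0, 0, 0, 0.6, 0, 0, 0, 0, 0, 0, 0.6]}}

```text
clock: 38.58
eef_pos: [665.7, -164.6, 147.1]
tool_rot: [3.142, -0.004, 2.927]
force: [0.2, 0.5, 0.5]
width: 51.4
gripper_force: 0.0
```

Call:
{"name": "play_rows", "arguments": {"deltas": [0, 0, -62, 0, 0, 0, 0, 0, 0, -62, 0, 0, 0, 0, 0, 0, -62, 0, 0, 0, 0]}}

```text
clock: 38.95
eef_pos: [666.8, -164.9, 210.0]
tool_rot: [3.142, -0.0, 2.927]
force: [-0.9, -0.6, -0.5]
width: 0.2
gripper_force: 0.0
```

```bash
python3 -c "
from h import *
plan(at('A',210),(455.8,63.1,210,.083))
st()
packs(xmin=100)
cv2.imwrite('pics/t4.png',get_image('top')[:,:,::-1])
"
```

```text
delta [254.9 177.8   0. ] az [-0.     0.    -0.298]
38.95 [ 666.8 -164.9  210. ] [ 3.142 -0.     2.927] [-0.93 -0.56 -0.51] 0.2 0.0 [ 0.19  0.7   0.01  1.42 -0.01  1.01  1.57]
595.5 261.0 -1.494 63.9
578.6 155.1 0.082 53.6
571.3 226.7 0.093 53.6
566.0 290.4 0.093 54.3
541.8 256.0 -1.483 63.9
488.9 146.8 0.093 54.1
483.3 214.6 0.084 53.9
476.5 285.7 0.104 53.6
```

View pics/t4.png

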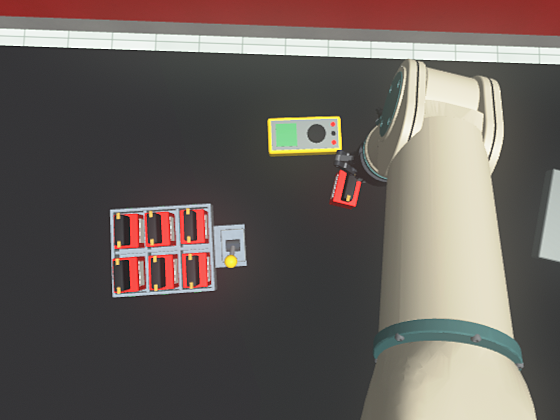

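The dock is full, A is standing at (347,187) and the knob is at (231,261). I'll move behind the lever, lower the closed fingers and push.

Call:
{"name": "play_rows", "arguments": {"deltas": [254.9, 177.8, 0, 0, 0, -0.298, 0, 254.9, 177.8, 0, 0, 0, -0.298, 0, 254.9, 177.8, 0, 0, 0, -0.298, 0, 254.9, 177.8, 0, 0, 0, -0.298, 0, 254.9, 177.8, 0, 0, 0, -0.298, 0, 254.9, 177.8, 0, 0, 0, -0.298, 0, 254.9, 177.8, 0, 0, 0, -0.298, 0, 254.9, 177.8, 0, 0, 0, -0.298, 0, 254.9, 177.8, 50, 0, 0, -0.298, 0, 254.9, 177.8, 100, 0, 0, -0.298, 0]}}

```text
clock: 40.3
eef_pos: [457.6, 62.0, 109.0]
tool_rot: [-3.142, 0.003, -3.061]
force: [0.1, -0.8, -0.2]
width: -0.2
gripper_force: 0.0
```

Call:
{"name": "play_rows", "arguments": {"deltas": [0, 0, 25, 0, 0, 0, 0, 0, 0, 25, 0, 0, 0, 0, -20, 0, 25, 0, 0, 0, 0, -35, 0, 25, 0, 0, 0, 0, -50, 0, 25, 0, 0, 0, 0, -65, 0, 25, 0, 0, 0, 0, -80, 0, 25, 0, 0, 0, 0, -90, 0, 25, 0, 0, 0, 0, -94, 0, 25, 0, 0, 0, 0, -94, 0, 25, 0, 0, 0, 0]}}

```text
clock: 41.55
eef_pos: [550.0, 70.7, 85.3]
tool_rot: [3.142, 0.001, -3.059]
force: [0.1, -0.0, -0.7]
width: 0.4
gripper_force: 0.0
```

Call:
{"name": "play_rows", "arguments": {"deltas": [-3, 0, 0, 0, 0, 0, 0, -3, 0, 0, 0, 0, 0, 0]}}

```text
clock: 41.8
eef_pos: [552.5, 71.2, 84.9]
tool_rot: [3.142, -0.0, -3.058]
force: [-0.5, -0.7, 0.2]
width: -0.3
gripper_force: 0.1
```

```bash
python3 -c "
from h import *
st()
im=get_image('side');cv2.imwrite('pics/s5.png',cv2.resize(im[130:250,160:320],None,fx=5,fy=5,interpolation=cv2.INTER_CUBIC)[:,:,::-1])
"
```

```text
41.8 [552.5  71.2  84.9] [ 3.142 -0.    -3.058] [-0.5  -0.68  0.2 ] -0.3 0.1 [-0.14  0.7  -0.06  1.9   0.08  0.54  1.4 ]
```

View pics/s5.png

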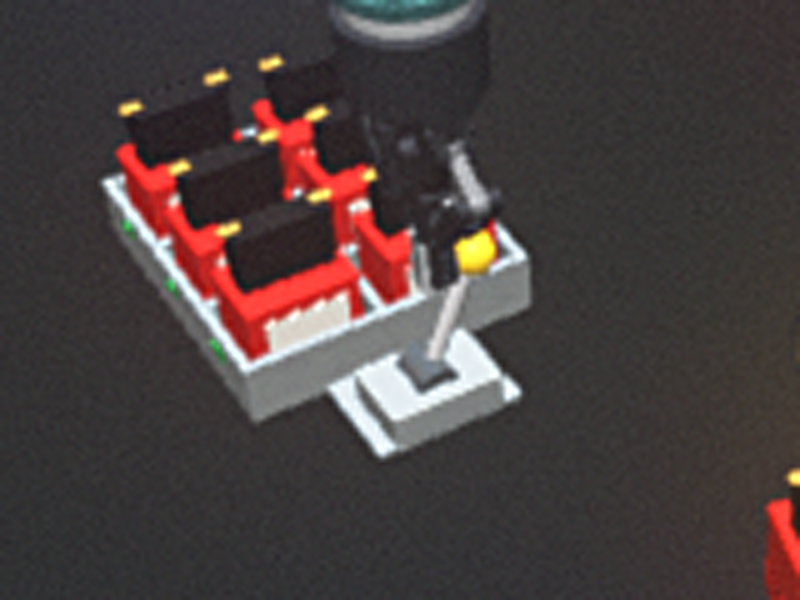

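The knob, at (474,250) in the crop, is in contact with the fingers and leaning to +x, but there is no stop force yet. I'll push on in small steps.

Call:
{"name": "play_rows", "arguments": {"deltas": [-3, 0, 0, 0, 0, 0, 0, -3, 0, 0, 0, 0, 0, 0]}}

```text
clock: 42.1
eef_pos: [555.8, 71.5, 84.9]
tool_rot: [3.142, 0.0, -3.058]
force: [0.6, 1.1, -0.9]
width: -0.4
gripper_force: 0.2
```

Call:
{"name": "play_rows", "arguments": {"deltas": [-3, 0, 0, 0, 0, 0, 0, -3, 0, 0, 0, 0, 0, 0]}}

```text
clock: 42.35
eef_pos: [557.1, 71.5, 84.7]
tool_rot: [-3.141, -0.003, -3.058]
force: [-5.3, -0.7, 2.7]
width: 0.0
gripper_force: 2.5
```

Call:
{"name": "play_rows", "arguments": {"deltas": [-2, 0, 0, 0, 0, 0, 0, -2, 0, 0, 0, 0, 0, 0]}}

```text
clock: 42.6
eef_pos: [557.3, 71.6, 84.7]
tool_rot: [-3.141, -0.007, -3.058]
force: [-9.0, 0.9, 6.0]
width: 0.0
gripper_force: 4.3
```

The lever is at its stop, with the force rising to 9 N and no further movement. I'll back off and check.

Call:
{"name": "play_rows", "arguments": {"deltas": [10, 0, 0, 0, 0, 0, 0, 45, 0, 0, 0, 0, 0, 0, 80, 0, 0, 0, 0, 0, 0, 80, 0, 0, 0, 0, 0, 0, 80, 0, -60, 0, 0, 0, 0, 80, 0, -120, 0, 0, 0, 0, 80, 0, -180, 0, 0, 0, 0, 80, 0, -180, 0, 0, 0, 0, 80, 0, -180, 0, 0, 0, 0, 80, 0, -180, 0, 0, 0, 0]}}

```text
clock: 43.85
eef_pos: [480.5, 65.0, 263.7]
tool_rot: [-3.141, -0.002, -3.058]
force: [-0.6, -0.2, 0.0]
width: -0.1
gripper_force: 0.0
```

```bash
python3 -c "
from h import *
st()
a=get_image('top');b=get_image('side')
packs(a)
cv2.imwrite('pics/f.png',cv2.resize(np.hstack([a[100:340,100:500],b[120:360,160:420]]),(792,288))[:,:,::-1])
print('top knob px?')
h=cv2.cvtColor(a,cv2.COLOR_RGB2HSV);m=cv2.inRange(h,(18,100,120),(35,255,255));m[:225]=0;m[280:]=0;m[:,:215]=0;m[:,250:]=0
p=np.argwhere(m).mean(0)[::-1];k=w(p,92);d=k-[528.3,216.7];c,s=np.cos(.083),np.sin(.083);print(p,k,c*d[0]+s*d[1],-s*d[0]+c*d[1])
"
```

```text
43.85 [480.5  65.  263.7] [-3.141e+00 -2.000e-03 -3.058e+00] [-0.59 -0.25  0.03] -0.1 0.0 [-0.12  0.35 -0.09  1.92  0.04  0.87  1.42]
667.3 -165.1 -0.215 55.2
529.3 -315.4 -0.064 54.3
448.9 -337.0 -0.078 54.1
top knob px?
[228.54794521 227.65753425] [575.21348856  76.24326725] 35.107459593383226 -143.86255755451145
```

View pics/f.png

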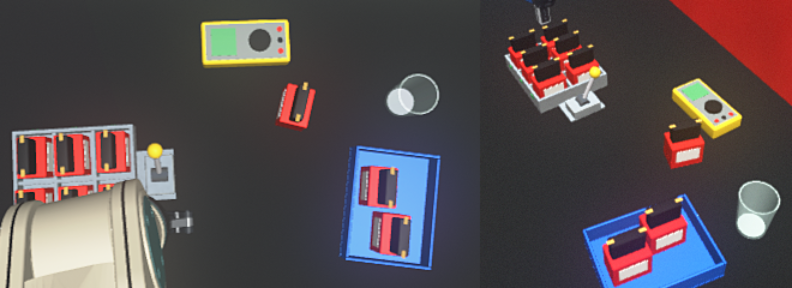

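```bash
python3 -c "
from cell import *
print(finish_job())"
```

```text
the job is handed in; nothing more can be done
None
```

I handed the job in at about 44 s with live packs D, F and B filling the three empty wells, both gutted packs (C and E) upright in the bin, live surplus pack A standing on the bench, and the lever pushed to its stop; one binned pack had been knocked about 3 cm but is still upright in the bin, and the meter and beaker were not touched.

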